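Press the quadcopter's locking pins home in cross order

ROBOT

A 6-joint arm with a two-finger parallel gripper is mounted at the origin on the work surface. World frame = base frame: x ahead of the robot, y to its left, z up, the work surface at z = 0. Lengths are in m, angles in rad, forces in N, time in s.
With the tool pointing down it reaches from about 0.4 to 0.925 m from the base axis. Payload 3.4 kg.
Tool frame: the origin (TCP) lies midway between the tips of the shut fingers; the grasp point (between the pads) lies 19 mm behind it; z points along the fingers, y is the direction in which the jaws open and shut (so a half turn about z gives the same grasp; the last joint's range is limited). The gripper opens to 85 mm and grips with 20 to 120 N. Pads are 22 mm wide; open, the fingers measure 114 mm over their backs; the gripper's body (76 mm by 85 mm) begins 54 mm behind the grasp point. The pads swing forward as they close: fully open they stand 13 mm farther back than shut.
Start: joints at [-1.216, 0.307, 1.506, -0, 1.328, -0.073], TCP at [0.239, -0.523, 0.231] pointing down, gripper open.
Joint ranges: [-3.12, 3.12], [-1.05, 2.28], [0.14, 2.33], [-1.42, 4.57], [0.1, 2.73], [-2.68, 2.68]. Speed limits (rad/s): [2.57, 2.57, 3.14, 3.14, 3.14, 3.14].

INTERFACE

Orientations are given as a unit quaternion [x, y, z, w].
In Python, from station import robot gives the robot as it stands. The module is installed in compiled form; this text tells all that it offers.
- The arm moves only by the tool jog_arm, never from a script. Its arguments are lists of equal length, an entry for each row: "gripper": the finger opening in mm, from 0 to 85.4; "delta_pos": the shift along the tool's x, y, z in mm, a list of three; "yaw": the turn about the tool's z in rad. A call has 1 to 12 rows; each row shifts and turns the commanded pose from where the row before left it, along the tool's axes as they then stand; what a row does not reach is not made up. A row lasts 1/10 s, in which the tool goes at most 50 mm and 8.59 degrees, less where a joint would pass 70% of its speed; a pose out of reach is approached as far as the arm can. A call with a gripper value outside its range is refused whole. The fingers move at their own pace and stop on an object; the grip force is fixed at half the most. Time passes only in rows, so rows that do not move let the fingers close. It gives the time, the measured TCP pose, the force and the opening at its end, in the units of the state.
- robot.get_obs(): the state, without advancing time (a new reading comes with each control period).
- robot.camera(name): name is "scene" or "top" or "wrist"; returns a dict with "color" (384x512x3 uint8, red, green, blue), "vertical_fov" (degrees; the focal length in pixels is half the picture's height over the tangent of half this angle, whatever the lens; pixels are square), "cx", "cy" (the principal point, pixels), "cam_to_world" (4x4, takes a point from camera to world coordinates). Camera axes: x right, y down, z forward; pixel columns grow to the right and rows downward; lengths in m; the calibration is good to about 2 mm. The wrist camera is an equidistant fisheye: a pixel r from the principal point sees the ray r / f radians off the axis. A picture is of the moment at which its call begins. There is no depth.
- robot.sign_off(): hands the job in, once; it reports no verdict.
The state is a dict: "time": time; "qpos": joint angles; "joint_vel": joint speeds; "joint_efforts": joint torques, N m; "tcp_pos": TCP position; "eef_rot": TCP orientation; "contact_force": force on the tool from outside, world axes, zero at the start; "ft_torque": the same for the moment, N m; "finger_gap": opening from 0.0 (shut) to 1.0 (fully open).
Only numpy, scipy, OpenCV 4.12 (cv2) and the standard library are available. Lean on these libraries where they do the work, as an engineer would, in place of code of your own. Each camera call takes 0.05 s, during which the arm holds its last target. There are 200 camera calls.

TASK

Press the four locking pins on top of the quadcopter frame down with a fingertip, gently, until each one is fully home, crosswise in this order: front left, rear right, front right, rear left (the camera is at the front; left and right are the quadcopter's own). Finish each pin before starting the next. Do not lift, tip or shift the quadcopter, and leave the other things on the bench where they are.

Things in the scene. Friction and masses are not known exactly. Their poses are not given: they have to be found in the camera images.
- drone: Black quadcopter frame, no propellers, about 0.75 kg, loose on four rubber feet, at any yaw. Origin: on the bench under its centre; +x to its nose, +y to its own left, +z up. Body: two plates, 140 mm along x by 110 mm along y, top face 66 mm above the bench. Motors, 30 mm wide, shaft ends 70 mm up, at x = +-115, y = +-100 mm with a foot under each.
- nose (a point): Front of the lens of the camera at the quadcopter's nose: a white block, 42 mm wide, with a short round black lens; 118 mm ahead of the centre, 48 mm above the bench.
- tail (a point): Free end of the thin black antenna rod (6 mm thick, end 12 mm thick) that runs out over the quadcopter's tail; 158 mm behind the centre, 76 mm above the bench, the rod's highest part reaching 82 mm.
- pin_front_left_top (a point): Centre of the upper face of the front left locking pin (the quadcopter's own left and right): a flat bare-metal round head, 18 mm across and 4 mm thick, on an 8 mm stem, at x = 45, y = 40 mm in the quadcopter's frame. The point moves with the pin; when home it is 74 mm above the bench, at first 81 to 84 mm.
- pin_front_left (a joint): How far the front left pin is pushed in, in m: 0 is fully raised, 0.010 is home: the head rests on a 4 mm thick soft rubber washer, 22 mm wide, on the top plate. Starts between 0 and 0.003. It slides straight down against about 3 N of friction, has no spring and stays where it is left. The washer gives 1 mm for each 3 N of push, up to 4 mm, and recovers.
- pin_rear_right_top (a point): Centre of the upper face of the rear right locking pin (the quadcopter's own left and right): a flat bare-metal round head, 18 mm across and 4 mm thick, on an 8 mm stem, at x = -45, y = -40 mm in the quadcopter's frame. The point moves with the pin; when home it is 74 mm above the bench, at first 81 to 84 mm.
- pin_rear_right (a joint): How far the rear right pin is pushed in, in m: 0 is fully raised, 0.010 is home: the head rests on a 4 mm thick soft rubber washer, 22 mm wide, on the top plate. Starts between 0 and 0.003. It slides straight down against about 3 N of friction, has no spring and stays where it is left. The washer gives 1 mm for each 3 N of push, up to 4 mm, and recovers.
- pin_front_right_top (a point): Centre of the upper face of the front right locking pin (the quadcopter's own left and right): a flat bare-metal round head, 18 mm across and 4 mm thick, on an 8 mm stem, at x = 45, y = -40 mm in the quadcopter's frame. The point moves with the pin; when home it is 74 mm above the bench, at first 81 to 84 mm.
- pin_front_right (a joint): How far the front right pin is pushed in, in m: 0 is fully raised, 0.010 is home: the head rests on a 4 mm thick soft rubber washer, 22 mm wide, on the top plate. Starts between 0 and 0.003. It slides straight down against about 3 N of friction, has no spring and stays where it is left. The washer gives 1 mm for each 3 N of push, up to 4 mm, and recovers.
- pin_rear_left_top (a point): Centre of the upper face of the rear left locking pin (the quadcopter's own left and right): a flat bare-metal round head, 18 mm across and 4 mm thick, on an 8 mm stem, at x = -45, y = 40 mm in the quadcopter's frame. The point moves with the pin; when home it is 74 mm above the bench, at first 81 to 84 mm.
- pin_rear_left (a joint): How far the rear left pin is pushed in, in m: 0 is fully raised, 0.010 is home: the head rests on a 4 mm thick soft rubber washer, 22 mm wide, on the top plate. Starts between 0 and 0.003. It slides straight down against about 3 N of friction, has no spring and stays where it is left. The washer gives 1 mm for each 3 N of push, up to 4 mm, and recovers.
- spare_motor: Loose spare motor standing on the bench beside the quadcopter, between its two left arms: 30 mm across, 32 mm high. Origin: centre of its underside. To be left alone.
- battery: Loose grey battery block lying on the bench, 76 x 36 x 34 mm. Origin: centre of its underside. To be left alone.
- screwdriver: Loose screwdriver lying on the bench, 160 mm long, black handle. Origin: underside, mid-length. To be left alone.
- jar: Small closed jar standing on the bench, 44 mm across, 60 mm high. Origin: centre of its underside. To be left alone.

How it is judged:
On the way, in this order (a step that is already met when the one before it is completed fails the run):
1. the front left pin is home (pushed in by more than 8 of 10 mm) (value of joint pin_front_left above 0.008 m), for 0.1 s.
2. the rear right pin is home (pushed in by more than 8 of 10 mm) (value of joint pin_rear_right above 0.008 m), for 0.1 s.
3. the front right pin is home (pushed in by more than 8 of 10 mm) (value of joint pin_front_right above 0.008 m), for 0.1 s.
4. the rear left pin is home (pushed in by more than 8 of 10 mm) (value of joint pin_rear_left above 0.008 m), for 0.1 s.
At the end, for the whole second after the job is handed in: All four pins are pushed in by more than 8 of their 10 mm, and the quadcopter stands level (within 0.05 rad), at rest (under 0.02 m/s) and within 20 mm of where it began (value of joint each of pin_front_left, pin_rear_right, pin_front_right, pin_rear_left above 0.008 m and distance of drone from where it was at the start of the episode below 0.02 m and linear speed of drone below 0.02 m/s and angle between drone's own z axis and vertical below 0.05 rad); the robot touches nothing.
It fails at once if a pin is pushed in (beyond 6 mm) before every earlier pin in the order is home (8 mm) ((value of joint pin_rear_right above 0.006 m and value of joint pin_front_left below 0.008 m) or (value of joint pin_front_right above 0.006 m and value of joint pin_front_left below 0.008 m) or (value of joint pin_front_right above 0.006 m and value of joint pin_rear_right below 0.008 m) or (value of joint pin_rear_left above 0.006 m and value of joint pin_front_left below 0.008 m) or (value of joint pin_rear_left above 0.006 m and value of joint pin_rear_right below 0.008 m) or (value of joint pin_rear_left above 0.006 m and value of joint pin_front_right below 0.008 m)).
It fails at once if the robot presses on the quadcopter with more than 20 N (contact force between any of the fingers, the arm and drone above 20 N).
It fails at once if the quadcopter is lifted by more than 10 mm, tipped by more than 0.12 rad or shifted by more than 20 mm (height (world z) of drone above 0.01 m or angle between drone's own z axis and vertical above 0.12 rad or distance of drone from where it was at the start of the episode above 0.02 m).
It fails at once if a bystander (spare motor, battery, screwdriver, jar) is moved by more than 20 mm (distance of any of spare_motor, battery, screwdriver, jar from where it was at the start of the episode above 0.02 m).
It also fails if it takes over 45 s, if anything falls off the work surface, if the arm or the gripper's body presses on something with over 40 N, if the wrist force passes 120 N, or if a joint passes its speed limit or range.

## Working session

There is one attempt and no reset: what is moved stays moved. The work goes in short steps, Python scripts to look and compute and a tool call to move; the robot and the scene stay as the last step left them, time stands still between calls to the robot, and variables do not carry over. Pictures are saved under pics/ and viewed, about 8 in all and at most 12, crops included, and the job is handed in when it is done.

Besides the shell and the picture viewer there is one more tool, called after "Request:" as a command line: name --pt "numbers of a row" for each row, then --argument value for the rest. jog_arm: Moves the arm, as the interface text tells. Its arguments: {"type":"object","properties":{"gripper":{"type":"array","items":{"type":"number"}},"delta_pos":{"type":"array","items":{"type":"array","items":{"type":"number"}}},"yaw":{"type":"array","items":{"type":"number"}}},"required":["gripper","delta_pos","yaw"]}

```bash
mkdir -p pics; cat > h.py <<'E'
import numpy as np, cv2
from station import robot
def grab(n):
    c=robot.camera(n); return c
def f(c): return 192/np.tan(np.radians(c["vertical_fov"])/2)
def back(c,u,v,z):
    T=np.array(c["cam_to_world"]); d=T[:3,:3]@np.array([(u-c["cx"])/f(c),(v-c["cy"])/f(c),1]); o=T[:3,3]
    return o+d*(z-o[2])/d[2]
def proj(c,p):
    T=np.array(c["cam_to_world"]); q=T[:3,:3].T@(np.array(p)-T[:3,3]); return q[0]/q[2]*f(c)+c["cx"],q[1]/q[2]*f(c)+c["cy"]
E
python3 - <<'E'
from h import *
import pickle
o=robot.get_obs(); print(o)
d={}
for n in("top","scene"):
    c=grab(n); d[n]=c; print(n,c["vertical_fov"],c["cx"],c["cy"],np.round(c["cam_to_world"],3).tolist())
    cv2.imwrite(f"pics/{n}0.png",cv2.resize(c["color"][:,:,::-1],(800,600),interpolation=cv2.INTER_CUBIC))
pickle.dump(d,open("c0.pkl","wb"))
E
```

```text
{'time': 0.0, 'qpos': array([-1.21651216e+00,  3.07539172e-01,  1.50769647e+00,  4.17866162e-06,
        1.32839504e+00, -7.34942832e-02]), 'joint_vel': array([-0.00117549,  0.00034791, -0.00150266, -0.00010087, -0.00059386,
       -0.00082159]), 'joint_efforts': array([ 4.18774398e-04, -4.57551527e+01, -2.51913035e+01, -1.36688268e-04,
        1.33663093e-02, -1.38422683e-05]), 'tcp_pos': array([ 0.23827372, -0.52252601,  0.23039171]), 'eef_rot': array([ 9.77212372e-01,  2.12261492e-01, -1.40586582e-04, -1.00926779e-03]), 'contact_force': array([ 0.99851528, -0.17807192, -0.33976042]), 'ft_torque': array([0.01006045, 0.00660765, 0.00532813]), 'finger_gap': 0.9991064095093973}
top 52.355715850772945 255.9955316237117 193.9483964598825 [[0.008, -0.982, 0.188, 0.365], [-1.0, -0.008, -0.001, 0.013], [0.002, -0.188, -0.982, 1.267], [0.0, 0.0, 0.0, 1.0]]
scene 50.82834887679685 253.71126004190336 192.379757891425 [[-0.14, 0.634, -0.76, 1.405], [0.99, 0.084, -0.112, 0.105], [-0.007, -0.768, -0.64, 0.768], [0.0, 0.0, 0.0, 1.0]]
```

View pics/top0.png

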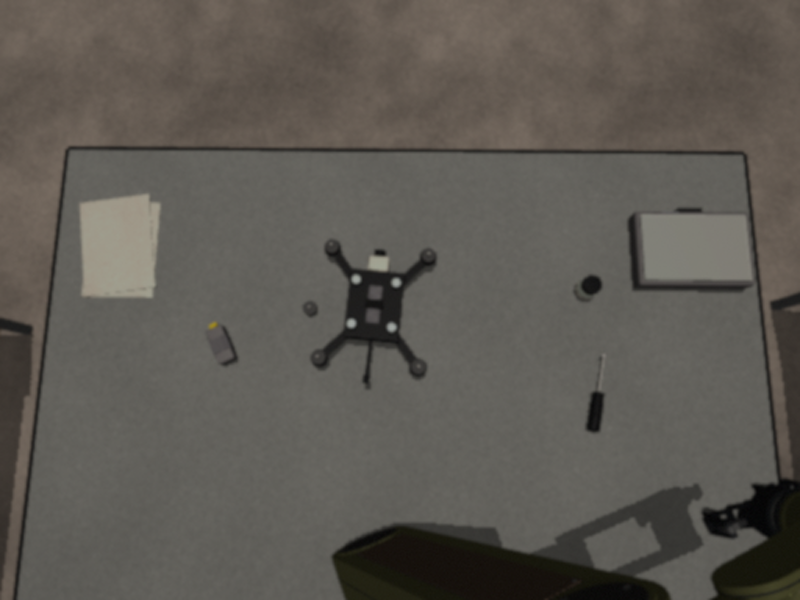

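View pics/scene0.png

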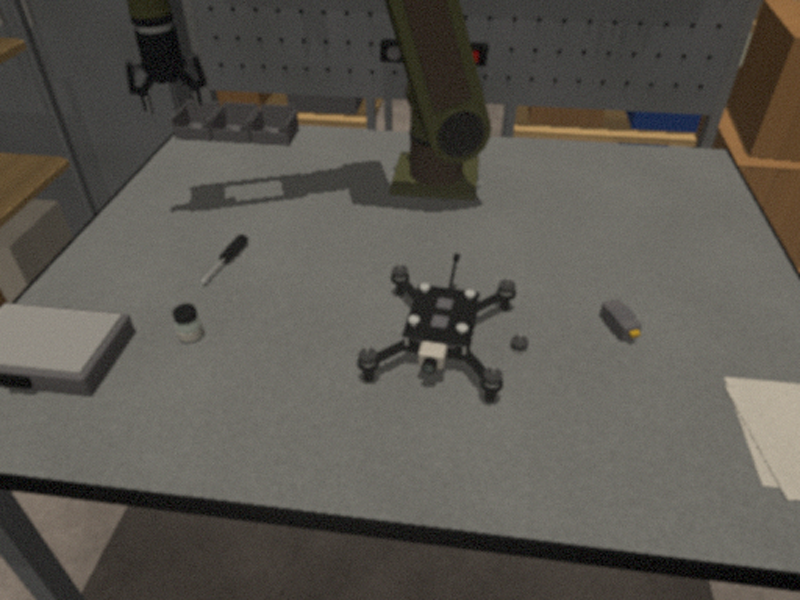

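The top view shows the nose up (white block at ~378,262). The pins are FL (356,279), FR (396,283), RL (351,324) and RR (391,327). The spare motor at (310,308) is on the left side, which agrees. The scene view matches. Next I fit the pose using blob centroids from both cameras.

```bash
python3 - <<'E'
from h import *
import pickle
from scipy.optimize import least_squares
d=pickle.load(open("c0.pkl","rb"))
P={"FL":(45,40),"FR":(45,-40),"RL":(-45,40),"RR":(-45,-40)}
g={"top":{"FL":(356,279),"FR":(396,283),"RL":(351,324),"RR":(391,327)},
   "scene":{"FL":(462,327),"FR":(414,320),"RL":(470,295),"RR":(425,288)}}
obs=[]
for n in d:
    G=d[n]["color"].astype(float).mean(2)
    for k,(u,v) in g[n].items():
        u,v=u/1.5625-.2,v/1.5625-.2; 
        for _ in range(5):
            U,V=np.meshgrid(np.arange(512),np.arange(384)); w=np.clip(G-90,0,None)*(((U-u)**2+(V-v)**2)<36)
            u,v=(w*U).sum()/w.sum(),(w*V).sum()/w.sum()
        obs.append((n,k,u+0.,v)); print(n,k,round(u,2),round(v,2),w.max().round(),np.round(back(d[n],u,v,.0825),4))
def res(p,cams=("top","scene")):
    r=[]
    for n,k,u,v in obs:
        if n not in cams: continue
        a=p[2]; x,y=np.array(P[k])/1000
        q=proj(d[n],[p[0]+x*np.cos(a)-y*np.sin(a),p[1]+x*np.sin(a)+y*np.cos(a),.0805])
        r+=[q[0]-u,q[1]-v]
    return r
for cams in(("top",),("scene",),("top","scene")):
    s=least_squares(res,[.55,0,0],args=(cams,),x_scale=[.01,.01,.1]); print(cams,s.x.round(4),np.sqrt(2*s.cost/len(s.fun)).round(2))
a=s.x[2]
for k,(x,y) in P.items(): print(k,np.round([s.x[0]+(x*np.cos(a)-y*np.sin(a))/1e3,s.x[1]+(x*np.sin(a)+y*np.cos(a))/1e3],4))
E
```

```text
top FL 227.48 178.16 70.0 [0.6405 0.1007 0.0825]
top FR 253.15 180.37 70.0 [0.6341 0.0207 0.0825]
top RL 224.36 206.45 71.0 [0.5514 0.1083 0.0825]
top RR 250.25 208.97 71.0 [0.5442 0.0288 0.0825]
scene FL 295.35 209.18 76.0 [0.6423 0.0991 0.0825]
scene FR 264.01 203.82 78.0 [0.6324 0.0184 0.0825]
scene RL 300.74 185.35 74.0 [0.5444 0.1077 0.0825]
scene RR 271.26 181.27 75.0 [0.5372 0.0268 0.0825]
('top',) [ 0.593   0.0647 -0.0866] 0.06
('scene',) [ 0.5872  0.0629 -0.0962] 0.67
('top', 'scene') [ 0.5908  0.0637 -0.0918] 0.76
FL [0.6393 0.0994]
FR [0.632  0.0198]
RL [0.5497 0.1077]
RR [0.5423 0.028 ]
```

Request:
jog_arm --gripper '[0,0,0,0,0,0,0,0,0,0,0,0]' --pt "0 0 0" --pt "0 0 0" --pt "0 0 0" --pt "20 -33 0" --pt "20 -33 0" --pt "20 -33 0" --pt "20 -33 0" --pt "20 -33 0" --pt "20 -33 0" --pt "20 -33 0" --pt "20 -33 0" --pt "20 -33 0" --yaw '[0.14,0.14,0.148,0,0,0,0,0,0,0,0,0]'

```text
time: 1.3
tcp_pos: [0.4189, -0.2246, 0.231]
eef_rot: [1.0, -0.0, -0.0, -0.0]
contact_force: [-0.1, -0.3, 0.2]
finger_gap: 0.0
```

Request:
jog_arm --gripper '[0,0,0,0,0,0,0,0,0,0,0]' --pt "20 -33 0" --pt "20 -33 0" --pt "20 -33 0" --pt "20 -33 0" --pt "20 -33 0" --pt "20 -33 0" --pt "20 -33 0" --pt "20 -33 0" --pt "15 -27 0" --pt "0 0 0" --pt "0 0 0" --yaw '[0,0,0,0,0,0,0,0,0,0,0]'

```text
time: 2.4
tcp_pos: [0.5932, 0.0653, 0.2305]
eef_rot: [1.0, 0.001, -0.001, 0.0]
contact_force: [-0.1, -1.0, -0.5]
finger_gap: 0.0
```

```bash
python3 - <<'E'
from h import *
import pickle
o=robot.get_obs(); print({k:np.round(o[k],4) for k in("time","qpos","tcp_pos","eef_rot","contact_force","finger_gap")})
c=grab("wrist"); pickle.dump(c,open("w1.pkl","wb")); print(c["vertical_fov"],c["cx"],c["cy"],np.round(c["cam_to_world"],3).tolist())
cv2.imwrite("pics/w1.png",cv2.resize(c["color"][:,:,::-1],(800,600),interpolation=cv2.INTER_CUBIC))
E
```

```text
{'time': np.float64(2.4), 'qpos': array([ 3.9100e-02,  3.3860e-01,  1.4596e+00, -5.0000e-04,  1.3453e+00,
        1.6085e+00]), 'tcp_pos': array([0.5932, 0.0653, 0.2305]), 'eef_rot': array([ 1.e+00,  8.e-04, -9.e-04,  3.e-04]), 'contact_force': array([-0.0585, -0.9572, -0.4854]), 'finger_gap': np.float64(0.0001)}
65.70646984690485 257.2648870505829 189.67124133307064 [[0.001, -0.959, -0.285, 0.666], [-1.0, -0.001, 0.0, 0.065], [-0.0, 0.285, -0.959, 0.373], [0.0, 0.0, 0.0, 1.0]]
```

View pics/w1.png

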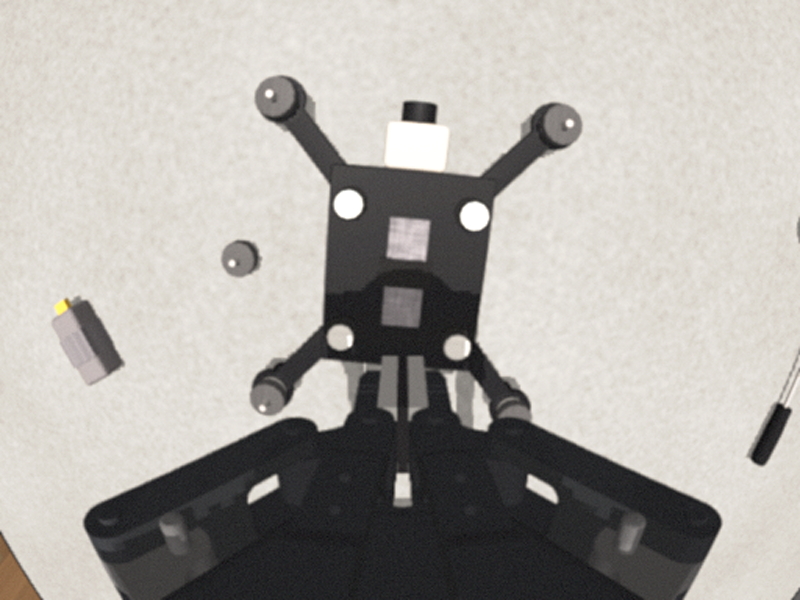

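Wrist view: the four pin heads are at (348,204), (474,216), (340,338) and (456,347), all clear. The shut fingertips are at about (404,360). Now I refine the pin positions from this view.

```bash
python3 - <<'E'
from h import *
import pickle
from scipy.optimize import least_squares
c=pickle.load(open("w1.pkl","rb")); F=f(c); T=np.array(c["cam_to_world"])
P={"FL":(45,40),"FR":(45,-40),"RL":(-45,40),"RR":(-45,-40)}
g={"FL":(348,204),"FR":(474,216),"RL":(340,338),"RR":(456,347)}
G=c["color"].astype(float).mean(2); U,V=np.meshgrid(np.arange(512),np.arange(384)); ob={}
def pr(p):
    q=T[:3,:3].T@(np.array(p)-T[:3,3]); r=np.hypot(q[0],q[1]); t=np.arctan2(r,q[2]); return np.array([q[0],q[1]])/r*t*F+[c["cx"],c["cy"]]
for k,(u,v) in g.items():
    u,v=u/1.5625-.2,v/1.5625-.2
    for _ in range(6):
        w=(G>110)*(((U-u)**2+(V-v)**2)<13**2); u,v=(w*U).sum()/w.sum(),(w*V).sum()/w.sum()
    ob[k]=(u,v); print(k,round(u,2),round(v,2),w.sum(),"diam",2*np.sqrt(w.sum()/np.pi))
def at(p,k,z):
    a=p[2]; x,y=np.array(P[k])/1000; return [p[0]+x*np.cos(a)-y*np.sin(a),p[1]+x*np.sin(a)+y*np.cos(a),z]
def res(p): return np.concatenate([pr(at(p,k,.0825))-ob[k] for k in ob])
s=least_squares(res,[.593,.065,-.087]); print(s.x.round(4),s.fun.round(2))
for k in P: print(k,np.round(at(s.x,k,.0825),4))
E
```

```text
FL 222.13 130.32 316 diam 20.0585068271871
FR 305.51 138.2 367 diam 21.616635097022034
RL 217.3 215.55 226 diam 16.96325844612841
RR 292.69 221.83 236 diam 17.334489682638438
[ 0.5917  0.0624 -0.0949] [ 1.09 -0.32 -1.35 -0.28  0.27  0.1  -0.    0.52]
FL [0.6402 0.098  0.0825]
FR [0.6327 0.0183 0.0825]
RL [0.5507 0.1065 0.0825]
RR [0.5431 0.0269 0.0825]
```

Request:
jog_arm --gripper '[0,0,0,0,0,0,0,0,0]' --pt "24 -17 0" --pt "23 -17 0" --pt "0 0 30" --pt "0 0 30" --pt "0 0 30" --pt "0 0 25" --pt "0 0 15" --pt "0 0 5" --pt "0 0 0" --yaw '[0,0,0,0,0,0,0,0,0]'

```text
time: 3.35
tcp_pos: [0.6398, 0.0975, 0.0957]
eef_rot: [1.0, -0.001, -0.001, 0.0]
contact_force: [0.6, -0.4, 0.3]
finger_gap: -0.004
```

```bash
python3 - <<'E'
from h import *
o=robot.get_obs(); print({k:np.round(o[k],4) for k in("time","tcp_pos","contact_force")})
a=grab("wrist")["color"][100:320,130:380]; s=grab("scene")["color"][150:260,210:360]
A=cv2.resize(a,(500,440),interpolation=cv2.INTER_CUBIC); S=cv2.resize(s,(300,220),interpolation=cv2.INTER_CUBIC)
m=np.zeros((440,800,3),np.uint8); m[:,:500]=A; m[:220,500:]=S
cv2.imwrite("pics/w2.png",m[:,:,::-1])
E
```

```text
{'time': np.float64(3.35), 'tcp_pos': array([0.6398, 0.0975, 0.0957]), 'contact_force': array([ 0.5918, -0.4105,  0.3283])}
```

View pics/w2.png

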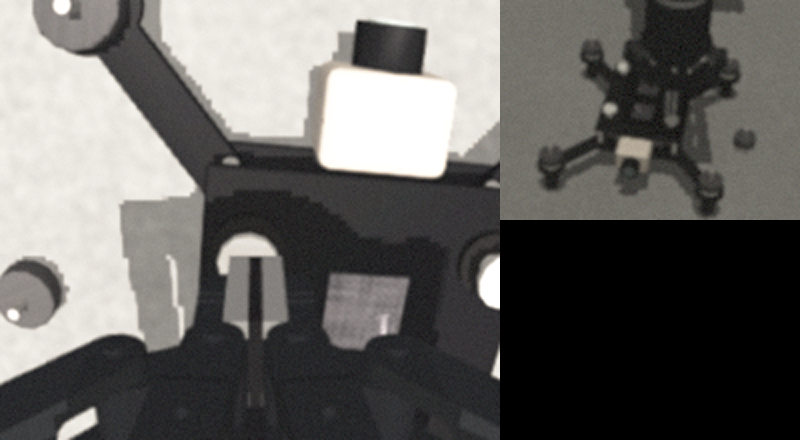

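The tips (cols 229-283 in the crop) sit about 8 px right of the pin head (216-279). That means shifting about 2.5 mm to +y and a little forward, which agrees with the top-camera fit.

Request:
jog_arm --gripper '[0,0,0,0,0,0,0,0,0,0,0,0]' --pt "1.5 -2.5 0" --pt "0 0 2" --pt "0 0 2" --pt "0 0 2" --pt "0 0 2" --pt "0 0 1.5" --pt "0 0 1.5" --pt "0 0 1.5" --pt "0 0 1.5" --pt "0 0 1.5" --pt "0 0 1.5" --pt "0 0 0" --yaw '[0,0,0,0,0,0,0,0,0,0,0,0]'

```text
time: 4.65
tcp_pos: [0.6422, 0.1012, 0.0795]
eef_rot: [1.0, -0.0, 0.0, 0.0]
contact_force: [-0.8, -1.0, 2.3]
finger_gap: 0.003
```

Request:
jog_arm --gripper '[0,0,0,0,0]' --pt "0 0 1" --pt "0 0 1" --pt "0 0 1" --pt "0 0 1" --pt "0 0 0" --yaw '[0,0,0,0,0]'

```text
time: 5.15
tcp_pos: [0.6422, 0.1012, 0.0752]
eef_rot: [1.0, -0.0, -0.0, 0.0]
contact_force: [-1.1, -0.2, 3.1]
finger_gap: -0.004
```

Request:
jog_arm --gripper '[0,0]' --pt "0 0 1" --pt "0 0 0" --yaw '[0,0]'

```text
time: 5.35
tcp_pos: [0.6422, 0.1012, 0.0742]
eef_rot: [1.0, -0.0, 0.0, 0.0]
contact_force: [-0.7, 0.3, 3.2]
finger_gap: -0.0
```

Force is still only friction. I'll step until the washer shows up in the force.

Request:
jog_arm --gripper '[0,0]' --pt "0 0 1" --pt "0 0 0" --yaw '[0,0]'

```text
time: 5.55
tcp_pos: [0.6422, 0.1012, 0.0732]
eef_rot: [1.0, -0.0, 0.0, -0.0]
contact_force: [-0.8, -0.5, 2.6]
finger_gap: -0.005
```

Request:
jog_arm --gripper '[0,0]' --pt "0 0 0.7" --pt "0 0 0" --yaw '[0,0]'

```text
time: 5.75
tcp_pos: [0.6422, 0.1012, 0.0727]
eef_rot: [1.0, -0.0, 0.0, -0.0]
contact_force: [-0.5, -0.4, 3.8]
finger_gap: -0.002
```

Request:
jog_arm --gripper '[0,0]' --pt "0 0 0.8" --pt "0 0 0" --yaw '[0,0]'

```text
time: 5.95
tcp_pos: [0.6422, 0.1012, 0.0721]
eef_rot: [1.0, -0.0, 0.0, -0.0]
contact_force: [-1.3, -0.2, 5.6]
finger_gap: 0.001
```

Request:
jog_arm --gripper '[0,0]' --pt "0 0 0.8" --pt "0 0 0" --yaw '[0,0]'

```text
time: 6.15
tcp_pos: [0.6422, 0.1012, 0.0716]
eef_rot: [1.0, -0.0, 0.0, -0.0]
contact_force: [-2.3, -0.7, 7.2]
finger_gap: 0.001
```

Force follows the washer slope (about 3 N/mm), so the front left pin is home. I retreat and go to the rear right pin.

Request:
jog_arm --gripper '[0,0,0,0,0,0,0,0,0,0]' --pt "0 0 -5" --pt "0 0 -20" --pt "0 0 -20" --pt "-25 18 0" --pt "-25 18 0" --pt "-25 18 0" --pt "-22.5 18.5 0" --pt "0 0 10" --pt "0 0 9" --pt "0 0 0" --yaw '[0,0,0,0,0,0,0,0,0,0]'

```text
time: 7.15
tcp_pos: [0.5447, 0.0291, 0.0955]
eef_rot: [1.0, -0.0, -0.001, -0.0]
contact_force: [-0.4, -0.5, 1.1]
finger_gap: 0.002
```

```bash
python3 - <<'E'
from h import *
o=robot.get_obs(); print({k:np.round(o[k],4) for k in("time","tcp_pos","contact_force")})
a=grab("wrist")["color"][60:320,110:380]
cv2.imwrite("pics/w3.png",cv2.resize(a,(623,600),interpolation=cv2.INTER_CUBIC)[:,:,::-1])
E
```

```text
{'time': np.float64(7.15), 'tcp_pos': array([0.5447, 0.0291, 0.0955]), 'contact_force': array([-0.3848, -0.5489,  1.1288])}
```

View pics/w3.png

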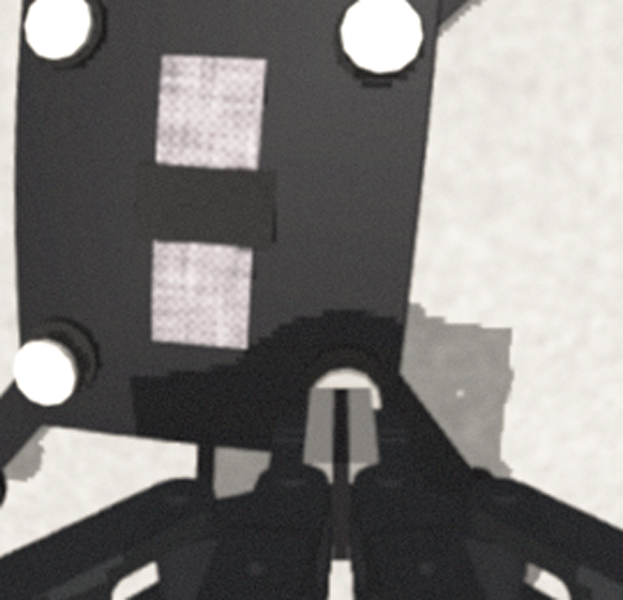

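The tips (306-376) are within 1 mm of the pin head (309-381), so I press the rear right pin.

Request:
jog_arm --gripper '[0,0,0,0,0,0,0,0,0,0,0,0]' --pt "0 1 0" --pt "0 0 2" --pt "0 0 2" --pt "0 0 2" --pt "0 0 2" --pt "0 0 1.5" --pt "0 0 1.5" --pt "0 0 1.5" --pt "0 0 1.5" --pt "0 0 1.5" --pt "0 0 1.5" --pt "0 0 0" --yaw '[0,0,0,0,0,0,0,0,0,0,0,0]'

```text
time: 8.4
tcp_pos: [0.5447, 0.0277, 0.0801]
eef_rot: [1.0, -0.0, 0.0, 0.0]
contact_force: [-0.6, 0.5, 2.8]
finger_gap: -0.001
```

Request:
jog_arm --gripper '[0,0,0,0,0,0]' --pt "0 0 1" --pt "0 0 1" --pt "0 0 1" --pt "0 0 1" --pt "0 0 1" --pt "0 0 0" --yaw '[0,0,0,0,0,0]'

```text
time: 9.0
tcp_pos: [0.5447, 0.0277, 0.0749]
eef_rot: [1.0, -0.0, 0.0, 0.0]
contact_force: [-1.4, -0.0, 2.8]
finger_gap: -0.0
```

Request:
jog_arm --gripper '[0,0]' --pt "0 0 0.8" --pt "0 0 0" --yaw '[0,0]'

```text
time: 9.2
tcp_pos: [0.5446, 0.0277, 0.0741]
eef_rot: [1.0, -0.0, -0.0, 0.0]
contact_force: [-1.1, -0.4, 2.1]
finger_gap: -0.002
```

Request:
jog_arm --gripper '[0,0,0]' --pt "0 0 1" --pt "0 0 0.5" --pt "0 0 0" --yaw '[0,0,0]'

```text
time: 9.5
tcp_pos: [0.5447, 0.0277, 0.0727]
eef_rot: [1.0, -0.0, 0.0, 0.0]
contact_force: [-0.1, -0.8, 4.3]
finger_gap: -0.002
```

Request:
jog_arm --gripper '[0,0]' --pt "0 0 0.8" --pt "0 0 0" --yaw '[0,0]'

```text
time: 9.7
tcp_pos: [0.5447, 0.0277, 0.0721]
eef_rot: [1.0, -0.0, 0.0, 0.0]
contact_force: [-1.3, -0.5, 5.6]
finger_gap: -0.0
```

Request:
jog_arm --gripper '[0,0]' --pt "0 0 0.8" --pt "0 0 0" --yaw '[0,0]'

```text
time: 9.9
tcp_pos: [0.5447, 0.0277, 0.0715]
eef_rot: [1.0, -0.0, 0.0, 0.0]
contact_force: [-2.7, -0.4, 7.2]
finger_gap: 0.0
```

The rear right pin is home, with the same signature. Next is the front right.

Request:
jog_arm --gripper '[0,0,0,0,0,0,0,0,0,0]' --pt "0 0 -5" --pt "0 0 -20" --pt "0 0 -20" --pt "22.5 2 0" --pt "22.5 2 0" --pt "22.5 2 0" --pt "22.5 1 0" --pt "0 0 10" --pt "0 0 9" --pt "0 0 0" --yaw '[0,0,0,0,0,0,0,0,0,0]'

```text
time: 10.9
tcp_pos: [0.6313, 0.0209, 0.0944]
eef_rot: [1.0, -0.0, -0.003, -0.0]
contact_force: [-0.8, 0.4, -0.3]
finger_gap: -0.006
```

```bash
python3 - <<'E'
from h import *
o=robot.get_obs(); print({k:np.round(o[k],4) for k in("time","tcp_pos","contact_force")})
a=grab("wrist")["color"][60:320,110:380]
cv2.imwrite("pics/w4.png",cv2.resize(a,(623,600),interpolation=cv2.INTER_CUBIC)[:,:,::-1])
E
```

```text
{'time': np.float64(10.9), 'tcp_pos': array([0.6313, 0.0209, 0.0944]), 'contact_force': array([-0.8492,  0.4176, -0.2819])}
```

View pics/w4.png

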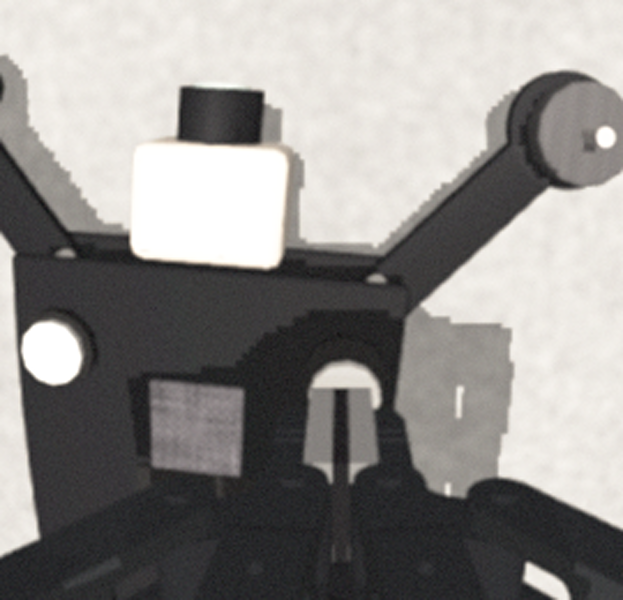

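The tips (306-376) are about 1 mm left of the pin head (308-382). x is still settling to the commanded 0.635.

Request:
jog_arm --gripper '[0,0,0,0,0,0,0,0,0,0,0,0]' --pt "0 1 0" --pt "0 0 2" --pt "0 0 2" --pt "0 0 2" --pt "0 0 2" --pt "0 0 1.5" --pt "0 0 1.5" --pt "0 0 1.5" --pt "0 0 1.5" --pt "0 0 1.5" --pt "0 0 1.5" --pt "0 0 0" --yaw '[0,0,0,0,0,0,0,0,0,0,0,0]'

```text
time: 12.15
tcp_pos: [0.6347, 0.0197, 0.0802]
eef_rot: [1.0, -0.0, 0.0, -0.0]
contact_force: [-0.6, -1.1, 2.1]
finger_gap: 0.001
```

Request:
jog_arm --gripper '[0,0,0,0,0,0]' --pt "0 0 1" --pt "0 0 1" --pt "0 0 1" --pt "0 0 1" --pt "0 0 1" --pt "0 0 0" --yaw '[0,0,0,0,0,0]'

```text
time: 12.75
tcp_pos: [0.6347, 0.0198, 0.0749]
eef_rot: [1.0, -0.0, -0.0, -0.0]
contact_force: [0.3, 0.0, 2.0]
finger_gap: -0.001
```

Request:
jog_arm --gripper '[0,0]' --pt "0 0 0.8" --pt "0 0 0" --yaw '[0,0]'

```text
time: 12.95
tcp_pos: [0.6347, 0.0197, 0.0742]
eef_rot: [1.0, -0.0, 0.0, -0.0]
contact_force: [-0.8, 0.7, 2.6]
finger_gap: 0.001
```

Request:
jog_arm --gripper '[0,0,0]' --pt "0 0 1" --pt "0 0 1.2" --pt "0 0 0" --yaw '[0,0,0]'

```text
time: 13.25
tcp_pos: [0.6347, 0.0198, 0.0723]
eef_rot: [1.0, -0.0, 0.0, -0.0]
contact_force: [-0.9, 0.4, 4.9]
finger_gap: -0.0
```

Request:
jog_arm --gripper '[0,0]' --pt "0 0 0.9" --pt "0 0 0" --yaw '[0,0]'

```text
time: 13.45
tcp_pos: [0.6347, 0.0197, 0.0717]
eef_rot: [1.0, -0.0, 0.0, 0.0]
contact_force: [-1.9, 0.2, 5.8]
finger_gap: -0.003
```

Request:
jog_arm --gripper '[0,0]' --pt "0 0 0.6" --pt "0 0 0" --yaw '[0,0]'

```text
time: 13.65
tcp_pos: [0.6347, 0.0198, 0.0713]
eef_rot: [1.0, -0.0, 0.0, 0.0]
contact_force: [-2.6, 0.9, 8.5]
finger_gap: -0.001
```

Request:
jog_arm --gripper '[0,0,0,0,0,0,0,0,0,0,0]' --pt "0 0 -5" --pt "0 0 -20" --pt "0 0 -20" --pt "-21 -22 0" --pt "-21 -22 0" --pt "-21 -22 0" --pt "-20 -22 0" --pt "0 0 10" --pt "0 0 9" --pt "0 0 0" --pt "0 0 0" --yaw '[0,0,0,0,0,0,0,0,0,0,0]'

```text
time: 14.75
tcp_pos: [0.5523, 0.107, 0.0959]
eef_rot: [1.0, -0.001, -0.0, 0.0]
contact_force: [-0.2, -0.1, 0.7]
finger_gap: -0.001
```

```bash
python3 - <<'E'
from h import *
o=robot.get_obs(); print({k:np.round(o[k],4) for k in("time","tcp_pos","contact_force")})
a=grab("wrist")["color"][60:320,110:380]
cv2.imwrite("pics/w5.png",cv2.resize(a,(623,600),interpolation=cv2.INTER_CUBIC)[:,:,::-1])
E
```

```text
{'time': np.float64(14.75), 'tcp_pos': array([0.5523, 0.107 , 0.0959]), 'contact_force': array([-0.1973, -0.1065,  0.7311])}
```

View pics/w5.png

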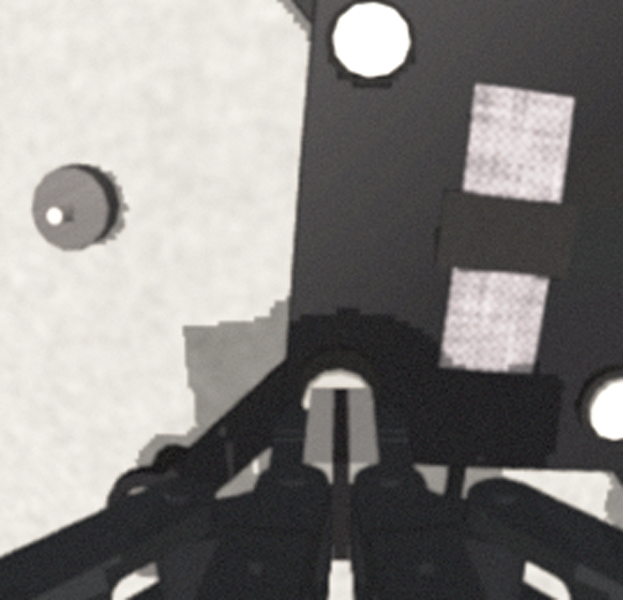

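The tips (306-376) are within 1 mm of the pin head (301-374), so I press the rear left pin.

Request:
jog_arm --gripper '[0,0,0,0,0,0,0,0,0,0,0,0]' --pt "0 0 0" --pt "0 0 2" --pt "0 0 2" --pt "0 0 2" --pt "0 0 2" --pt "0 0 1.5" --pt "0 0 1.5" --pt "0 0 1.5" --pt "0 0 1.5" --pt "0 0 1.5" --pt "0 0 1.5" --pt "0 0 0" --yaw '[0,0,0,0,0,0,0,0,0,0,0,0]'

```text
time: 16.0
tcp_pos: [0.5517, 0.1078, 0.0797]
eef_rot: [1.0, -0.0, 0.0, -0.0]
contact_force: [-0.2, 0.1, 2.3]
finger_gap: -0.001
```

Request:
jog_arm --gripper '[0,0,0,0,0,0]' --pt "0 0 1" --pt "0 0 1" --pt "0 0 1" --pt "0 0 1" --pt "0 0 1" --pt "0 0 0" --yaw '[0,0,0,0,0,0]'

```text
time: 16.6
tcp_pos: [0.5517, 0.1078, 0.0744]
eef_rot: [1.0, -0.0, -0.0, -0.0]
contact_force: [-0.1, -1.2, 2.6]
finger_gap: -0.0
```

Request:
jog_arm --gripper '[0,0,0,0]' --pt "0 0 0.8" --pt "0 0 1" --pt "0 0 1" --pt "0 0 0" --yaw '[0,0,0,0]'

```text
time: 17.0
tcp_pos: [0.5517, 0.1078, 0.072]
eef_rot: [1.0, -0.0, 0.0, -0.0]
contact_force: [-1.4, 0.8, 4.7]
finger_gap: 0.001
```

Request:
jog_arm --gripper '[0,0,0]' --pt "0 0 0.8" --pt "0 0 0.4" --pt "0 0 0" --yaw '[0,0,0]'

```text
time: 17.3
tcp_pos: [0.5517, 0.1078, 0.0712]
eef_rot: [1.0, -0.0, 0.0, -0.0]
contact_force: [-2.2, 0.1, 8.4]
finger_gap: -0.003
```

Request:
jog_arm --gripper '[0,0,0,0,0,0,0,0,0,0,0,0]' --pt "0 0 -5" --pt "0 0 -20" --pt "0 0 -30" --pt "0 0 -40" --pt "0 0 -40" --pt "0 0 -25" --pt "14 14 0" --pt "14 15 0" --pt "13 14 0" --pt "0 0 0" --pt "0 0 0" --pt "0 0 0" --yaw '[0,0,0,0,0,0,0,0,0,0,0,0]'

```text
time: 18.5
tcp_pos: [0.5919, 0.0646, 0.2292]
eef_rot: [1.0, -0.0, -0.002, -0.0]
contact_force: [0.1, -0.1, -0.2]
finger_gap: 0.005
```

```bash
python3 - <<'E'
from h import *
o=robot.get_obs(); print({k:np.round(o[k],4) for k in("time","tcp_pos","contact_force")})
a=grab("wrist")["color"]
cv2.imwrite("pics/w6.png",cv2.resize(a,(800,600),interpolation=cv2.INTER_CUBIC)[:,:,::-1])
E
```

```text
{'time': np.float64(18.5), 'tcp_pos': array([0.5919, 0.0646, 0.2292]), 'contact_force': array([ 0.1145, -0.0544, -0.16  ])}
```

View pics/w6.png

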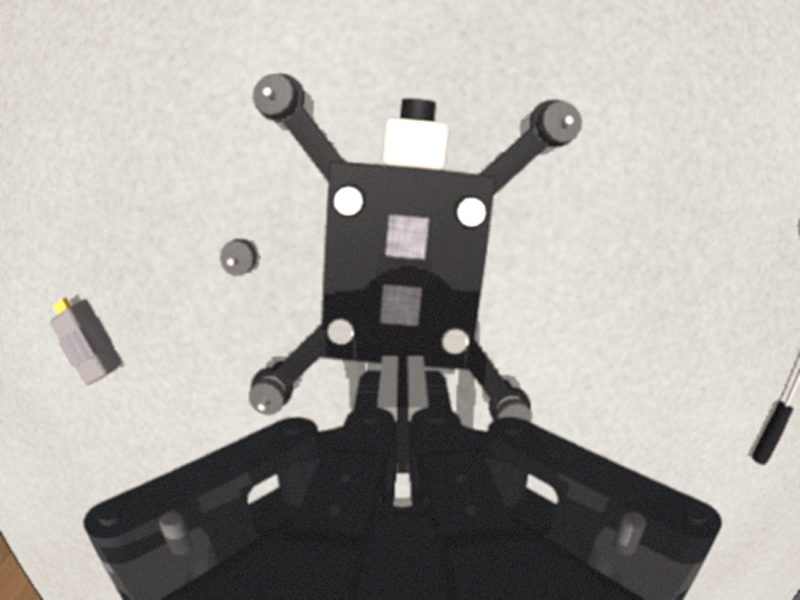

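The quadcopter and the loose things in view stand within 1-3 px of the first wrist view. The four heads, now at (348,201), (472,212), (340,331) and (455,341), sit lower on the plate. The arm is clear.

```bash
python3 -c "
from station import robot
robot.sign_off()"
```

```text
the job is handed in; nothing more can be done
```

I pressed all four pins with the shut fingertips in the order front left, rear right, front right, rear left, then handed the job in at about 18.5 s.

- **Pins home:** On each pin the force stayed at about 2–3 N of friction, then climbed along the washer to 7–8.5 N at a measured tip height of about 71–72 mm. The washer took up at a measured 72–73 mm rather than the stated 74 mm, which fits the calibration tolerance, so I relied on the force and did not measure pin depth directly.
- **Nothing disturbed:** The last wrist picture shows the four heads seated, and the quadcopter, spare motor, battery and screwdriver within 1–3 px of where they were. The jar was outside that view, and the arm never came near it.
- **Arm clear:** The tool ended 230 mm above the bench with no contact force.
- **Disagreement between cameras:** The scene camera fit was several mm off in x from the top camera (worse residual), and the wrist fit about 2 mm. I used the top camera and corrected the fingertip over each pin in the wrist view.

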